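Open the child-safe coin-cell canister for the heater remote

ROBOT

A 6-joint arm with a two-finger parallel gripper is mounted at the origin on the work surface. World frame = base frame: x ahead of the robot, y to its left, z up, the work surface at z = 0. Lengths are in m, angles in degrees, forces in N, time in s.
With the tool pointing down it reaches from about 0.4 to 0.825 m from the base axis. Payload 7 kg.
Tool frame: the origin (TCP) lies midway between the tips of the shut fingers; the grasp point (between the pads) lies 19 mm behind it; z points along the fingers, y is the line along which they close (so a half turn about z gives the same grasp; the last joint's range is limited). The gripper opens to 88 mm and grips with 3 to 60 N. Pads are 19 mm wide; open, the fingers measure 130 mm over their backs; the gripper's body (78 mm by 193 mm) begins 47 mm behind the grasp point.
Start: joints at [-55.113, 20.546, 0.682, 0, -70.136, -16.507], TCP at [0.213, -0.641, 0.227] pointing down, gripper open.
Joint ranges: [-176.03, 176.03], [-82.01, 121.73], [-58.28, 71.71], [-173.87, 95.51], [-174.79, -0.11], [-173.66, 173.66]. Speed limits (degrees/s): [136.94, 136.94, 172.46, 180, 180, 180].

INTERFACE

Orientations are given as [roll, pitch, yaw] about the fixed x, y, z axes, in that order (R = Rz(yaw) Ry(pitch) Rx(roll)).
In Python, from plant import r, eyes, workorder gives the robot as it stands.
- The arm moves only by the tool step_arm, never from a script. Its argument "plan" is a list of rows, each a list of 5 numbers: the shift along the tool's x, y, z each as a share of 25 cm, from -1 to 1, then the turn about the tool's z as a share of 60 degrees, from -1 to 1, then the finger opening in mm, from 0 to 87.6. In form: [[x, y, z, turn, jaw], ...]. A call has 1 to 12 rows; each row is the pose to reach, as a shift and turn from the pose commanded when the call began, along the tool's axes at that moment; what a row does not reach only later rows make up. A row lasts 1/12 s, in which the tool goes at most 41.7 mm and 7.16 degrees, less where a joint would pass 70% of its speed; a pose out of reach is approached as far as the arm can. A call with a number of a shift or a turn outside -1 to 1 is refused whole. A call with a gripper value outside its range is refused whole. The fingers move at their own pace and stop on an object; "newtons" is the grip in N (left out, the last holds). Time passes only in rows, so rows that repeat a pose let the fingers close. It gives the time, the measured TCP pose, the force, the opening and the grip force at its end, in the units of the state.
- r.get_state(): the state, without advancing time (a new reading comes with each control period).
- eyes.capture(name): name is "scene" or "side" or "wrist"; returns the picture (420x560x3 uint8, red, green, blue); there is no depth.
- eyes.camera_model(name): a dict with "fov_y" (degrees; the focal length in pixels is half the picture's height over the tangent of half this angle, whatever the lens; pixels are square), "cx", "cy" (the principal point, pixels), "world_to_cam" (4x4, takes a point from world to camera coordinates); the wrist camera has in their place "hand_eye" (4x4, takes a point from camera to tool coordinates, whose origin is the TCP and whose axes are the flange's). Camera axes: x right, y up, looking along -z (the intrinsics and any distortion apply to the point x, -y, -z); pixel columns grow to the right and rows downward; lengths in m; the calibration is good to about 2 mm. A picture is of the moment at which its call begins: read the wrist's pose just before it. camera_model takes no time and is no camera call.
- workorder.close_job(): hands the job in; it is judged then, once.
The state is a dict: "time_s": time; "joints": joint angles; "qd": joint speeds; "joint_torque": joint torques, N m; "tcp_pos": TCP position; "eef_rot": TCP orientation; "contact_force": force on the tool from outside, world axes, zero at the start; "moment": the same for the moment, N m; "gripper_width": finger opening in m; "gripper_force": force on a finger pad.
Only numpy, scipy, OpenCV 4.12 (cv2) and the standard library are available. Lean on these libraries where they do the work, as an engineer would, in place of code of your own. Each camera call takes 0.05 s, during which the arm holds its last target. There are 200 camera calls.

TASK

The heater remote needs a new coin cell: first pull the brown cell holder on top of the beige remote up as far as it comes and leave it standing out. Then open the child-safe canister: press its orange cap down, keep it pressed while you turn it about a quarter turn anticlockwise (seen from above), and lift it off. Finish while still holding the cap in the gripper, upright and straight above the open canister with a few centimetres of clear air between them, and leave the navy remote, the vase and the coaster where they are.

Things in the scene. Friction and masses are not known exactly. Their poses are not given: they have to be found in the camera images.
- tray: Fixed taupe woven-look tray, 280 (its x) by 400 (its y) by 30 mm high, wall and floor 5 mm thick. Origin at the centre of its underside, so its inner floor is 5 mm above the origin. All the other things stand in it.
- heater_remote: Beige heater remote standing upright in a steel spring clip on the tray's far (+x) rim; fixed. 17 (its x) by 42 (its y) mm, 83 mm high without the cell holder on top. Origin at the centre of its foot on the tray floor; z up; its button face looks along its -x. The clip reaches 39 mm high.
- cell_sled (a joint): Pull-up of the brown cell holder out of the top of the heater remote, m: 0 fully in, 0.024 at its stop. It slides straight up, resists with about 3 N of friction and stays where it is left.
- sled_top (a point): Centre of the top face of the brown cell-holder grip, which moves with it. The grip is a block 18 mm (the remote's x) by 43 mm (the remote's y) and 22 mm tall below this point; pinch it from above across either width. This point is 105 mm above the tray floor when the holder is in.
- canister: Fixed round canister, pale grey with a blue band, 54 mm diameter (foot 61 mm), stuck to the tray floor by a suction foot: it neither slides nor turns. Origin at the centre of its foot, z up. Shoulder 60 mm high, then a neck of 28 mm diameter up to 86 mm, with lugs on its +x and -x sides that hold the cap. Sprung coin cells in the neck push the cap up. Orange shoulder mark at its +x side.
- mouth (a point): Centre of the canister's mouth, 86 mm above the canister's origin.
- cap: Loose orange push-and-turn cap, round, 48 mm outer diameter, 29 mm tall, about 30 g. Origin at the centre of its skirt's lower edge; z up; white line on its top along its +x. It starts locked: origin 68 mm above the canister's origin (skirt edge 8 mm above the shoulder), x axis along the canister's +x. Grip it firmly around its side (about 40 N) and push it down by that grip.
- cap_top (a point): Centre of the cap's flat top, 29 mm above the cap's origin. To open: push 4 to 6 mm down (spring 4 N rising to 7 N; bottoms at about 6 mm), keep it down and turn anticlockwise seen from above. Below 45 degrees it is still held, from 60 to 120 degrees it lifts straight off; stop at about 135 degrees. Clockwise is blocked.
- navy_remote: Loose navy remote, bystander, 40 (x) by 140 (y) by 18 mm high, lying on the tray floor; origin at the centre of its underside.
- vase: Loose white ceramic thimble vase, bystander, 42 mm diameter, 55 mm high; origin at the centre of its foot.
- coaster: Loose round aluminium coaster, bystander, 90 mm diameter, 5 mm thick; origin at the centre of its underside.

How it is judged (in metres and radians):
On the way, in this order (a step that is already met when the one before it is completed fails the run):
1. the cell holder is pulled up out of the heater remote (20 of its 24 mm) (value of joint cell_sled above 0.02 m), for 0.2 s.
2. the cap is pressed down on the canister by at least 2.5 mm (z of cap in the frame of canister below 0.0655 m).
3. the cap, still on the neck, is turned at least 45 degrees (angle between the x axis of cap and the x axis of canister, either way round above 0.785 rad and z of cap in the frame of canister below 0.074 m and horizontal distance between cap and canister below 0.006 m).
At the end, for the whole second after the job is handed in: Cell holder at least 20 mm out. Gripper holds the cap still (under 30 mm/s), within 15 degrees of upright, lower edge 12 to 150 mm above the mouth, within 25 mm of the canister axis, not touching the canister. Vase upright; vase, navy remote and coaster within 25 mm of their starts (value of joint cell_sled above 0.02 m and z of cap in the frame of mouth between 0.012 and 0.15 m and horizontal distance between cap and mouth below 0.025 m and angle between cap's own z axis and vertical below 0.26 rad and contact force between the fingers and cap above 1 N and contact force between cap and canister below 0.05 N and linear speed of cap below 0.03 m/s and angle between vase's own z axis and vertical below 0.15 rad and distance of each of vase, navy_remote, coaster from where it was at the start of the episode below 0.025 m); the arm keeps its last pose, push and grip.
It fails at once if a bystander (navy remote, vase or coaster) is moved more than 25 mm (not (distance of navy_remote from where it was at the start of the episode below 0.025 m) or not (distance of vase from where it was at the start of the episode below 0.025 m) or not (distance of coaster from where it was at the start of the episode below 0.025 m)).
It fails at once if the vase is tipped over (angle between vase's own z axis and vertical above 0.6 rad).
It also fails if it takes over 53 s, if anything falls off the work surface, if the arm or the gripper's body presses on something with over 40 N, if the wrist force passes 120 N, or if a joint passes its speed limit or range.

## Working session

There is one attempt and no reset: what is moved stays moved. The work goes in short steps, Python scripts to look and compute and a tool call to move; the robot and the scene stay as the last step left them, time stands still between calls to the robot, and variables do not carry over. Pictures are saved under pics/ and viewed, at most 10 in all, crops included, and the job is handed in when it is done.

Besides the shell and the picture viewer there is one more tool, called as name(argument=value, ...), one argument or row to a line, values as JSON. step_arm: Moves the arm, as the interface text tells. Its arguments: {"type":"object","properties":{"plan":{"type":"array"},"newtons":{"type":"number"}},"required":["plan"]}

```bash
mkdir -p pics; ls; python3 - <<'E'
from plant import r,eyes,workorder
import cv2,json
print(r.get_state())
for n in ("scene","side","wrist"):
    m=eyes.camera_model(n); print(n,m)
for n in ("scene","side"):
    cv2.imwrite(f"pics/{n}0.png",cv2.resize(eyes.capture(n)[:,:,::-1],(800,600),interpolation=cv2.INTER_CUBIC))
E
```

```text
pics
{'time_s': 0.0, 'joints': array([-5.51137183e+01,  2.05914656e+01,  6.33618538e-01, -1.90184600e-02,
       -7.01360093e+01, -1.65056516e+01]), 'qd': array([ 0.01007122,  0.06282935,  0.0737784 , -0.00390539, -0.01118538,
        0.11221353]), 'joint_torque': array([ 7.12865040e-04, -5.82715380e+01,  2.93082529e+01,  6.99788824e+00,
        6.97790732e-03, -1.24563471e-04]), 'tcp_pos': array([ 0.21264578, -0.6401141 ,  0.22562463]), 'eef_rot': array([ 1.79904931e+02, -9.52616323e-03, -1.61625839e+02]), 'contact_force': array([-0.15977864, -0.52850698, -0.05121888]), 'moment': array([ 0.02857315,  0.02510191, -0.01090047]), 'gripper_force': 0.0, 'gripper_width': 0.08775339149815496}
scene {'fov_y': 43.77216103920718, 'cx': 277.62387754305894, 'cy': 214.89377576265827, 'world_to_cam': array([[ 0.57303632,  0.81949351,  0.0077304 , -0.32554872],
       [-0.50845027,  0.3481078 ,  0.78759081,  0.21803141],
       [ 0.64273455, -0.45524866,  0.61615011, -1.31760594],
       [ 0.        ,  0.        ,  0.        ,  1.        ]])}
side {'fov_y': 57.61268114469189, 'cx': 283.1711793143587, 'cy': 212.55109990304413, 'world_to_cam': array([[ 0.92566068, -0.37785522, -0.01943533, -0.49759784],
       [ 0.26905503,  0.62126994,  0.73595724, -0.2441775 ],
       [-0.2660107 , -0.68647585,  0.676749  , -0.5780087 ],
       [ 0.        ,  0.        ,  0.        ,  1.        ]])}
wrist {'fov_y': 71.17584233789071, 'cx': 280.68603297775127, 'cy': 207.21321816123685, 'hand_eye': array([[-3.79597961e-05,  9.67742518e-01,  2.51941299e-01,
         6.77066381e-02],
       [ 9.99999730e-01,  2.21587123e-04, -7.00478624e-04,
        -7.89240498e-04],
       [-7.33709894e-04,  2.51941204e-01, -9.67742265e-01,
        -1.59566325e-01],
       [ 0.00000000e+00,  0.00000000e+00,  0.00000000e+00,
         1.00000000e+00]])}
```

View pics/scene0.png

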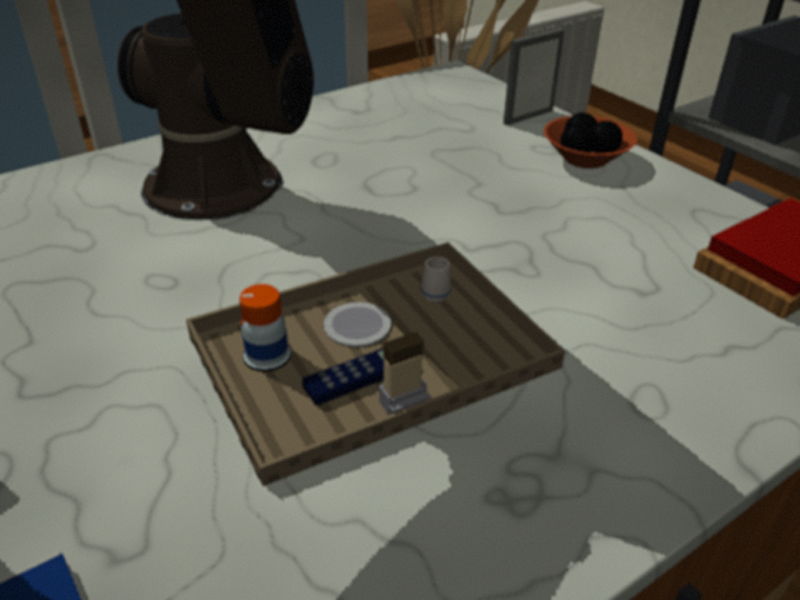

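View pics/side0.png

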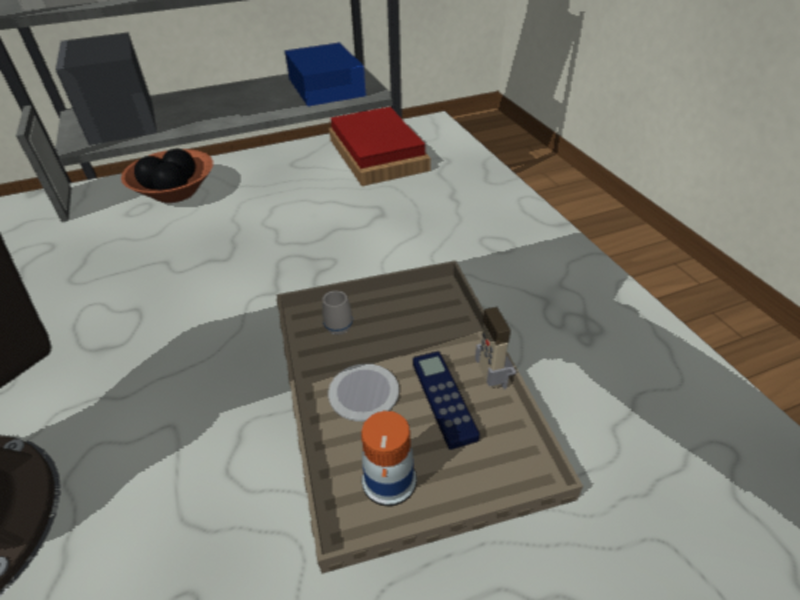

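The scene view shows the cap top at about (260,297) and the sled top at about (403,341). In the side view they are at (386,431) and (496,320), both in 800x600 pixels. The tray corners are visible in both.

```bash
cat > h.py <<'E'
import numpy as np,cv2
from plant import r,eyes,workorder
from scipy.spatial.transform import Rotation as Ro
def K(m):
    f=210/np.tan(np.radians(m["fov_y"]/2)); return f,m["cx"],m["cy"]
def w2c(n,pose=None):
    m=eyes.camera_model(n)
    if n!="wrist": return m["world_to_cam"]
    T=np.eye(4);p,e=pose;T[:3,:3]=Ro.from_euler("xyz",e,degrees=True).as_matrix();T[:3,3]=p
    return np.linalg.inv(T@m["hand_eye"])
def P(n,pose=None):
    f,cx,cy=K(eyes.camera_model(n)); return np.array([[f,0,cx],[0,f,cy],[0,0,1]])@np.diag([1,-1,-1])@w2c(n,pose)[:3]
def tri(obs): # [(P,(u,v))]
    A=[];
    for p,(u,v) in obs: A+= [u*p[2]-p[0], v*p[2]-p[1]]
    A=np.array(A); A/=np.linalg.norm(A[:,:3],axis=1)[:,None]
    return np.linalg.lstsq(A[:,:3],-A[:,3],rcond=None)[0]
def proj(p,X): q=p@np.append(X,1); return q[:2]/q[2]
def atz(p,uv,z): # ray at height z
    u,v=uv;A=np.array([u*p[2]-p[0],v*p[2]-p[1]]); return np.linalg.solve(A[:,:2],-A[:,3]-A[:,2]*z)
E
python3 - <<'E'
from h import *
np.set_printoptions(precision=4,suppress=True)
ps,pd=P("scene"),P("side")
for n,a,b in [("sled",(403,341),(496,320)),("cap",(260,297),(386,431)),("c1",(189,322),(322,555)),("c2",(448,243),(278,295)),("c3",(562,353),(457,263)),("c4",(262,464),(580,487)),("vase",(436,260),(335,295))]:
    a=np.array(a)*.7;b=np.array(b)*.7
    X=tri([(ps,a),(pd,b)]);print(n,X,proj(ps,X)-a,proj(pd,X)-b)
E
```

```text
sled [ 0.6396 -0.0424  0.1074] [ 0.0122 -0.0166] [0.0076 0.0175]
cap [ 0.4665 -0.1302  0.0974] [ 0.0989 -0.1119] [0.0722 0.1674]
c1 [ 0.3738 -0.1932  0.0263] [ 0.5846 -0.5222] [0.4477 1.0657]
c2 [0.4175 0.1997 0.0273] [ 0.1219 -0.2239] [0.0961 0.241 ]
c3 [0.6939 0.1632 0.0266] [ 0.0995 -0.1572] [0.0537 0.1359]
c4 [ 0.6438 -0.2272  0.0286] [-1.0296  0.8695] [-0.6179 -1.2132]
vase [0.4864 0.1227 0.0654] [ 0.2127 -0.3678] [0.1557 0.3943]
```

step_arm(
  plan=[
    [-0.8,0.58,-0.09,0,87],
    [-0.8,0.58,-0.09,0,87],
    [-0.8,0.58,-0.09,0,87],
    [-0.8,0.58,-0.09,0,87],
    [-0.8,0.58,-0.09,0,87],
    [-0.8,0.58,-0.09,0,87],
    [-0.8,0.58,-0.09,0,87],
  ],
)

```text
time_s: 0.68
tcp_pos: [0.3602, -0.4357, 0.25]
eef_rot: [-180.0, 0.1, -161.4]
contact_force: [-1.6, -0.5, -0.2]
gripper_width: 0.0872
gripper_force: 0.0
```

step_arm(
  plan=[
    [-0.8,0.58,-0.09,-0.54,87],
    [-0.8,0.58,-0.09,-0.54,87],
    [-0.8,0.58,-0.09,-0.54,87],
    [-0.8,0.58,-0.09,-0.54,87],
    [-0.8,0.58,-0.09,-0.54,87],
    [-0.8,0.58,-0.09,-0.54,87],
    [-0.8,0.58,-0.09,-0.54,87],
  ],
)

```text
time_s: 1.27
tcp_pos: [0.5044, -0.2349, 0.2718]
eef_rot: [-179.9, 0.1, -129.0]
contact_force: [0.2, -0.9, 0.9]
gripper_width: 0.087
gripper_force: 0.0
```

```bash
cat >> h.py <<'E'
def goto(x,y,z,yaw):
    s=r.get_state(); R=Ro.from_euler("xyz",s["eef_rot"],degrees=True).as_matrix()
    d=R.T@(np.array([x,y,z])-s["tcp_pos"]); t=-((yaw-s["eef_rot"][2]+180)%360-180)
    print("t",s["time_s"],"tcp",s["tcp_pos"].round(4),s["eef_rot"].round(2),"F",s["contact_force"].round(1)); print("shares",(d/.25).round(4),round(t/60,4),"rows",np.linalg.norm(d)/.0417,abs(t)/7.16)
E
python3 -c "
from h import *
goto(.60,-.04,.26,-97)"
```

```text
t 1.2667 tcp [ 0.5044 -0.2349  0.2718] [-1.7995e+02  7.0000e-02 -1.2895e+02] F [ 0.2 -0.9  0.9]
shares [-0.8466  0.1927  0.0482] -0.5325 rows 5.213083321482734 4.462334723240179
```

step_arm(
  plan=[
    [-0.85,0.19,0.05,-0.53,87],
    [-0.85,0.19,0.05,-0.53,87],
    [-0.85,0.19,0.05,-0.53,87],
    [-0.85,0.19,0.05,-0.53,87],
    [-0.85,0.19,0.05,-0.53,87],
    [-0.85,0.19,0.05,-0.53,87],
    [-0.85,0.19,0.05,-0.53,87],
    [-0.85,0.19,0.05,-0.53,87],
  ],
)

```text
time_s: 1.93
tcp_pos: [0.5984, -0.0439, 0.2583]
eef_rot: [179.9, -0.0, -97.4]
contact_force: [-0.6, -0.7, -0.3]
gripper_width: 0.087
gripper_force: 0.0
```

```bash
python3 - <<'E'
from h import *
s=r.get_state(); p=(s["tcp_pos"],s["eef_rot"]); im=eyes.capture("wrist"); np.save("w1.npy",np.r_[p[0],p[1]]); print(p)
cv2.imwrite("pics/w1raw.png",im[:,:,::-1]); cv2.imwrite("pics/w1.png",cv2.resize(im[:,:,::-1],(800,600),interpolation=cv2.INTER_CUBIC))
E
```

```text
(array([ 0.59840587, -0.04390878,  0.25826472]), array([ 1.79912712e+02, -2.76462991e-02, -9.73573272e+01]))
```

View pics/w1.png

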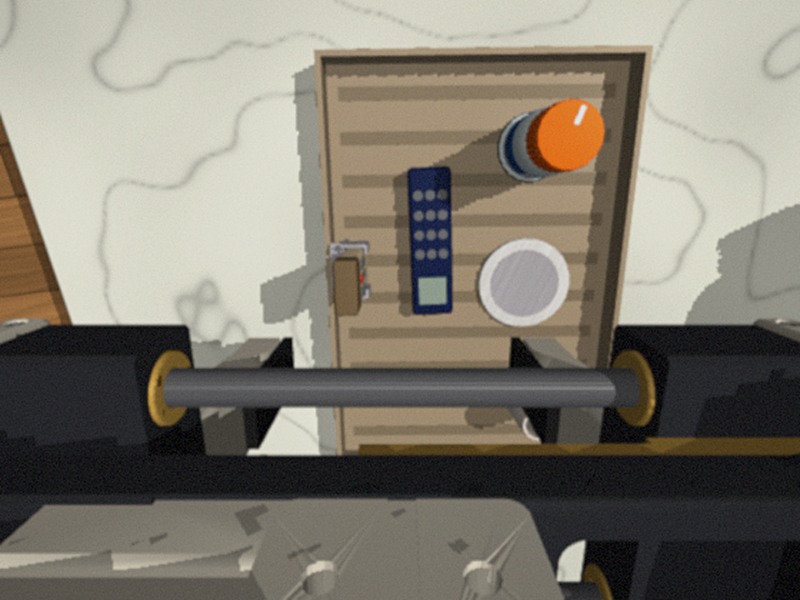

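The wrist view has the sled grip at about (347,287) and the cap top at about (570,133), with its white line near (580,115). I'll enlarge both.

```bash
python3 - <<'E'
import cv2,numpy as np
im=cv2.imread("pics/w1raw.png")
a=cv2.resize(im[160:240,220:270],None,fx=7,fy=7,interpolation=cv2.INTER_CUBIC)
b=cv2.resize(im[60:140,345:435],None,fx=4.8,fy=7,interpolation=cv2.INTER_CUBIC)
cv2.imwrite("pics/c1.png",np.hstack([a,b])[:600,:800])
E
```

```text
(no output)
```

View pics/c1.png

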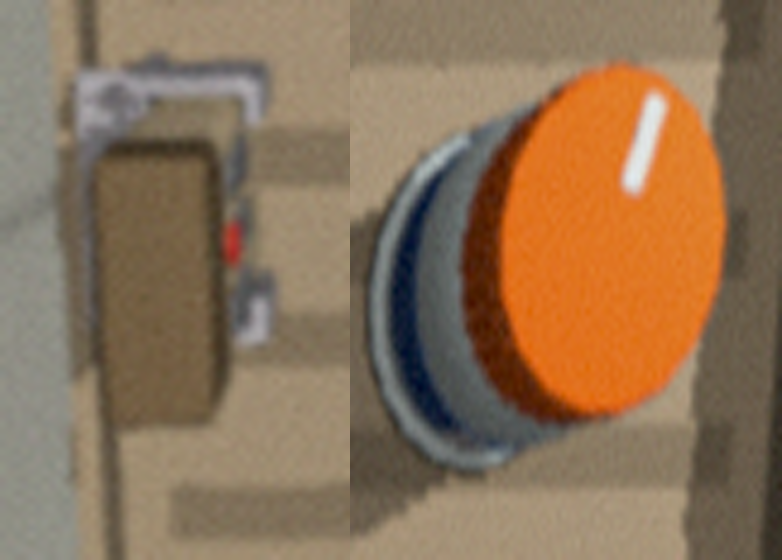

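```bash
python3 - <<'E'
from h import *
np.set_printoptions(precision=4,suppress=True)
v=np.load("w1.npy");p=P("wrist",(v[:3],v[3:]));ps,pd=P("scene"),P("side")
c=np.array([[95,155],[209,155],[211,422],[111,425]])/7+[220,160]
C=np.array([atz(p,q,.110) for q in c]);print(C,C.mean(0)); e=C[3]-C[0];print("left edge ang",np.degrees(np.arctan2(e[1],e[0])),np.linalg.norm(e),C[1]-C[0])
e=C[2]-C[1];print("right",np.degrees(np.arctan2(e[1],e[0])))
print("cap",atz(p,(399.7,94.4),.102))
l=atz(p,(345+307/4.8,60+95/7),.102)-atz(p,(345+283/4.8,60+190/7),.102);print("line",np.degrees(np.arctan2(l[1],l[0])))
print("tri sled",tri([(ps,(282.1,238.7)),(pd,(347.2,224)),(p,c.mean(0))]),"cap",tri([(ps,(182,207.9)),(pd,(270.2,301.7)),(p,(399.7,94.4))]))
E
```

```text
[[ 0.6458 -0.0657]
 [ 0.6287 -0.0634]
 [ 0.6349 -0.0216]
 [ 0.6505 -0.0231]] [ 0.64   -0.0435]
left edge ang 83.67565556092762 0.04278247446170688 [-0.0171  0.0022]
right 81.54555131943422
cap [ 0.4655 -0.1314]
line -113.46437050482803
tri sled [ 0.6399 -0.0429  0.1077] cap [ 0.4657 -0.131   0.0983]
```

```bash
python3 -c "
from h import *
goto(.640,-.0433,.0895,-97.4)"
```

```text
t 1.9833 tcp [ 0.5982 -0.0447  0.2586] [ 1.7994e+02 -2.0000e-02 -9.7420e+01] F [0.4 0.3 0.5]
shares [-0.0274 -0.1657  0.6764] -0.0003 rows 4.17824135622042 0.002448554196182511
```

step_arm(
  plan=[
    [-0.03,-0.166,0.1,0,87],
    [-0.03,-0.166,0.3,0,87],
    [-0.03,-0.166,0.45,0,87],
    [-0.03,-0.166,0.45,0,87],
    [-0.03,-0.166,0.45,0,87],
    [-0.03,-0.166,0.45,0,87],
    [-0.03,-0.166,0.45,0,87],
  ],
)

```text
time_s: 2.57
tcp_pos: [0.6422, -0.0429, 0.1498]
eef_rot: [-179.8, 0.0, -97.4]
contact_force: [1.4, 0.4, 0.7]
gripper_width: 0.0872
gripper_force: 0.0
```

```bash
python3 -c "
from h import *
goto(.640,-.0433,.0895,-97.4)"
```

```text
t 2.5667 tcp [ 0.6422 -0.0429  0.1498] [-1.7975e+02  3.0000e-02 -9.7430e+01] F [1.4 0.4 0.7]
shares [0.0027 0.0094 0.2413] -0.0004 rows 1.4479621964961142 0.00367946896538224
```

step_arm(
  plan=[
    [0,0.006,0.12,0,87],
    [0,0.006,0.24,0,87],
    [0,0.006,0.24,0,87],
    [0,0.006,0.24,0,40],
    [0,0.006,0.24,0,24],
    [0,0.006,0.24,0,10],
    [0,0.006,0.24,0,10],
    [0,0.006,0.24,0,10],
    [0,0.006,0.24,0,10],
    [0,0.006,0.24,0,10],
    [0,0.006,0.24,0,10],
    [0,0.006,0.24,0,10],
  ],
  newtons=30,
)

```text
time_s: 3.57
tcp_pos: [0.6391, -0.0423, 0.0866]
eef_rot: [180.0, -0.0, -97.4]
contact_force: [-1.0, -0.2, 0.4]
gripper_width: 0.0326
gripper_force: 0.0
```

step_arm(
  plan=[
    [0,0,0,0,10],
    [0,0,0,0,10],
    [0,0,0,0,10],
    [0,0,0,0,10],
    [0,0,0,0,10],
    [0,0,0,0,10],
  ],
)

```text
time_s: 4.07
tcp_pos: [0.641, -0.0425, 0.0871]
eef_rot: [-179.8, 0.0, -97.4]
contact_force: [5.2, -1.7, -1.1]
gripper_width: 0.0178
gripper_force: 29.9
```

step_arm(
  plan=[
    [0,0,-0.015,0,10],
    [0,0,-0.03,0,10],
    [0,0,-0.045,0,10],
    [0,0,-0.06,0,10],
    [0,0,-0.075,0,10],
    [0,0,-0.09,0,10],
    [0,0,-0.097,0,10],
    [0,0,-0.097,0,10],
    [0,0,-0.097,0,10],
    [0,0,-0.097,0,10],
  ],
)

```text
time_s: 4.9
tcp_pos: [0.6409, -0.0425, 0.1105]
eef_rot: [-179.8, 0.0, -97.4]
contact_force: [7.8, -3.6, -7.5]
gripper_width: 0.0178
gripper_force: 29.9
```

```bash
python3 - <<'E'
from h import *
s=r.get_state(); print(s)
a=[cv2.resize(eyes.capture(n)[y:y+100,x:x+100],(400,400),interpolation=cv2.INTER_CUBIC) for n,x,y in [("scene",235,200),("side",300,180)]]
cv2.imwrite("pics/l1.png",np.hstack(a)[:,:,::-1])
E
```

```text
{'time_s': 4.9, 'joints': array([ 13.6120809 ,  22.66379951, -12.28425006,   0.06286863,
       -54.90087632, -21.04895094]), 'qd': array([-0.00670591,  0.03965972, -0.01618813,  0.02301589,  0.04701983,
       -0.07747097]), 'joint_torque': array([  1.35837525, -61.0348177 ,  24.01590049,   5.02032906,
        -2.35835865,  -0.14589158]), 'tcp_pos': array([ 0.64093079, -0.04249163,  0.11051286]), 'eef_rot': array([-1.79840513e+02,  6.16156776e-03, -9.74007803e+01]), 'contact_force': array([ 7.76646182, -3.55894352, -7.4587751 ]), 'moment': array([-1.05079301, -2.60562522,  0.15558362]), 'gripper_force': 29.94354397058487, 'gripper_width': 0.017805515261713818}
```

View pics/l1.png

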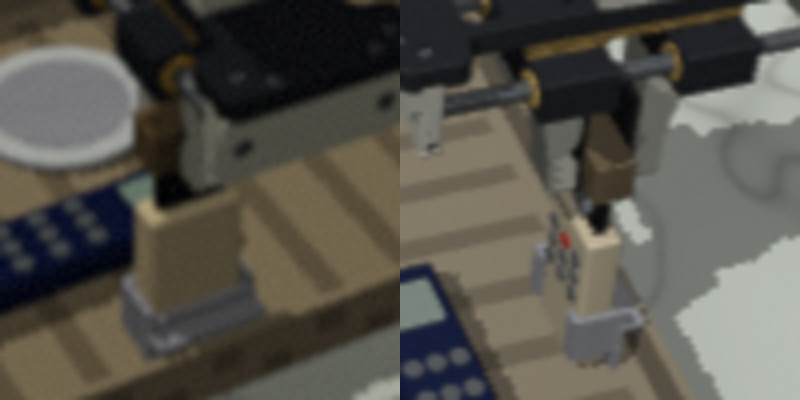

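The holder grip now stands well clear of the remote with its black tongue showing (scene crop about (190,185), side crop about (600,215)). It rose 23.5 mm and is on its stop. Next I release it.

step_arm(
  plan=[
    [0,0,0,0,87],
    [0,0,0,0,87],
    [0,0,0,0,87],
    [0,0,0,0,87],
    [0,0,0,0,87],
    [0,0,0,0,87],
    [0,0,0,0,87],
    [0,0,-0.16,0,87],
    [0,0,-0.32,0,87],
    [0,0,-0.45,0,87],
    [0,0,-0.45,0,87],
    [0,0,-0.45,0,87],
  ],
  newtons=40,
)

```text
time_s: 6.0
tcp_pos: [0.6403, -0.0421, 0.2263]
eef_rot: [-179.7, 0.1, -97.4]
contact_force: [0.1, -1.0, -1.5]
gripper_width: 0.0863
gripper_force: 0.0
```

```bash
python3 -c "
from h import *
goto(.4655,-.1312,.2,-97.4)"
```

```text
t 6.0 tcp [ 0.6403 -0.0421  0.2263] [-1.7972e+02  9.0000e-02 -9.7410e+01] F [ 0.1 -1.  -1.5]
shares [0.444  0.648  0.1011] -0.0002 rows 4.7482269963373325 0.0018344294779457575
```

step_arm(
  plan=[
    [0.444,0.648,0.1,0,87],
    [0.444,0.648,0.1,0,87],
    [0.444,0.648,0.1,0,87],
    [0.444,0.648,0.1,0,87],
    [0.444,0.648,0.1,0,87],
    [0.444,0.648,0.1,0,87],
    [0.444,0.648,0.1,0,87],
    [0.444,0.648,0.1,0,87],
  ],
)

```text
time_s: 6.67
tcp_pos: [0.4642, -0.1315, 0.1981]
eef_rot: [180.0, -0.0, -97.4]
contact_force: [0.1, 0.9, 1.1]
gripper_width: 0.0872
gripper_force: 0.0
```

```bash
python3 - <<'E'
from h import *
s=r.get_state(); np.save("w2.npy",np.r_[s["tcp_pos"],s["eef_rot"]]); im=eyes.capture("wrist")
cv2.imwrite("pics/w2raw.png",im[:,:,::-1]); a=cv2.resize(im,(400,300))
p=P("wrist",(s["tcp_pos"],s["eef_rot"])); u,v=proj(p,[.4655,-.1312,.102]);print(u,v,proj(p,[.6395,-.0433,.134]))
x,y=int(u)-60,int(v)-60; b=cv2.resize(im[y:y+120,x:x+120],(400,400),interpolation=cv2.INTER_CUBIC);print(x,y)
c=cv2.resize(eyes.capture("scene")[180:280,235:335],(400,300))
L=np.zeros((600,400,3),np.uint8);L[:300]=a;L[300:]=c;R=np.zeros((600,400,3),np.uint8);R[:400]=b
cv2.imwrite("pics/w2.png",np.hstack([L,R])[:,:,::-1]); goto(.4655,-.1312,.15,-97.4)
E
```

```text
279.4620415575277 209.3576065131119 [ 98.59670345 337.63132488]
219 149
t 6.7667 tcp [ 0.4649 -0.1311  0.198 ] [179.98  -0.   -97.4 ] F [ 1.3  0.7 -0.2]
shares [ 0.     -0.0026  0.1921] 0.0 rows 1.1520046118692622 0.00014779836872780096
```

View pics/w2.png

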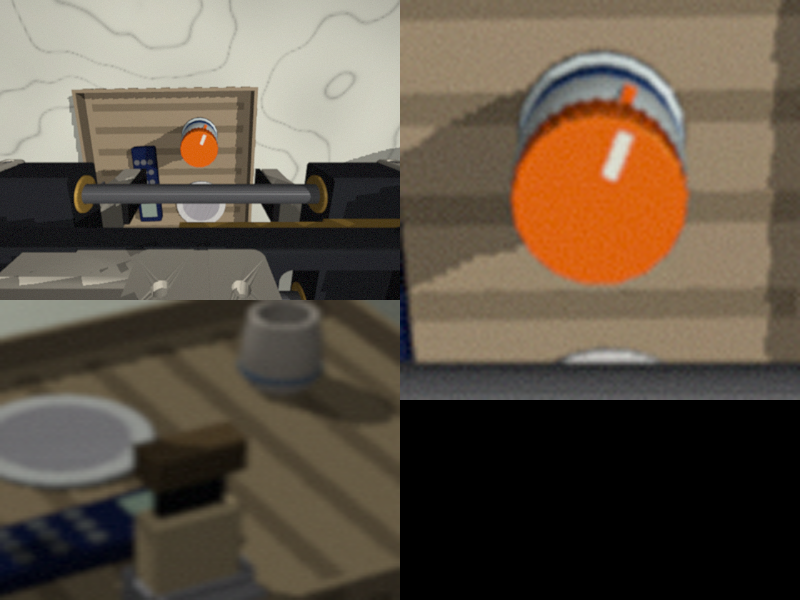

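The holder stays standing out (lower left, about (190,460)). The cap top centre sits within 1 px of its predicted position, so I'm descending onto it.

step_arm(
  plan=[
    [0,-0.003,0.15,0,87],
    [0,-0.003,0.3,0,87],
    [0,-0.003,0.42,0,87],
    [0,-0.003,0.487,0,87],
    [0,-0.003,0.487,0,87],
    [0,-0.003,0.487,0,87],
    [0,-0.003,0.487,0,87],
  ],
)

```text
time_s: 7.35
tcp_pos: [0.4662, -0.1313, 0.0774]
eef_rot: [-179.9, -0.0, -97.4]
contact_force: [-0.1, -0.2, -0.2]
gripper_width: 0.0871
gripper_force: 0.0
```

step_arm(
  plan=[
    [0,0,0,0,40],
    [0,0,0,0,40],
    [0,0,0,0,40],
    [0,0,0,0,40],
    [0,0,0,0,40],
    [0,0,0,0,40],
    [0,0,0,0,40],
    [0,0,0,0,40],
    [0,0,0,0,40],
    [0,0,0,0,40],
  ],
  newtons=40,
)

```text
time_s: 8.18
tcp_pos: [0.4655, -0.1316, 0.0768]
eef_rot: [-179.9, 0.0, -97.4]
contact_force: [2.5, 0.4, 1.7]
gripper_width: 0.0474
gripper_force: 40.0
```

Now I'll press about 5.5 mm.

step_arm(
  plan=[
    [0,0,0.006,0,40],
    [0,0,0.012,0,40],
    [0,0,0.018,0,40],
    [0,0,0.022,0,40],
    [0,0,0.022,0,40],
    [0,0,0.022,0,40],
    [0,0,0.022,0,40],
  ],
)

```text
time_s: 8.77
tcp_pos: [0.4655, -0.1315, 0.0714]
eef_rot: [-179.9, -0.0, -97.4]
contact_force: [0.7, 0.1, 6.7]
gripper_width: 0.0472
gripper_force: 40.0
```

step_arm(
  plan=[
    [0,0,0,-0.1,40],
    [0,0,0,-0.2,40],
    [0,0,0,-0.3,40],
    [0,0,0,-0.4,40],
    [0,0,0,-0.5,40],
    [0,0,0,-0.6,40],
    [0,0,0,-0.7,40],
    [0,0,0,-0.75,40],
    [0,0,0,-0.75,40],
    [0,0,0,-0.75,40],
  ],
)

```text
time_s: 9.6
tcp_pos: [0.4655, -0.1315, 0.0714]
eef_rot: [-180.0, -0.0, -52.4]
contact_force: [0.5, 0.1, 5.3]
gripper_width: 0.0476
gripper_force: 40.0
```

step_arm(
  plan=[
    [0,0,0,-0.1,40],
    [0,0,0,-0.2,40],
    [0,0,0,-0.3,40],
    [0,0,0,-0.4,40],
    [0,0,0,-0.5,40],
    [0,0,0,-0.6,40],
    [0,0,0,-0.7,40],
    [0,0,0,-0.8,40],
    [0,0,0,-0.8,40],
    [0,0,0,-0.8,40],
    [0,0,0,-0.8,40],
  ],
)

```text
time_s: 10.52
tcp_pos: [0.466, -0.1314, 0.0716]
eef_rot: [-180.0, -0.1, -4.4]
contact_force: [2.4, 0.6, 6.1]
gripper_width: 0.0474
gripper_force: 40.0
```

```bash
python3 - <<'E'
from h import *
goto(.4655,-.1312,.13,-7)
a=[cv2.resize(eyes.capture(n)[y:y+110,x:x+110],(400,400),interpolation=cv2.INTER_CUBIC) for n,x,y in [("scene",130,170),("side",220,250)]]
cv2.imwrite("pics/t1.png",np.hstack(a)[:,:,::-1])
E
```

```text
t 10.5167 tcp [ 0.466  -0.1314  0.0716] [-1.80e+02 -1.10e-01 -4.38e+00] F [2.4 0.6 6.1]
shares [-0.0016 -0.0008 -0.2337] 0.0436 rows 1.4013766775244374 0.36531087655149164
```

View pics/t1.png

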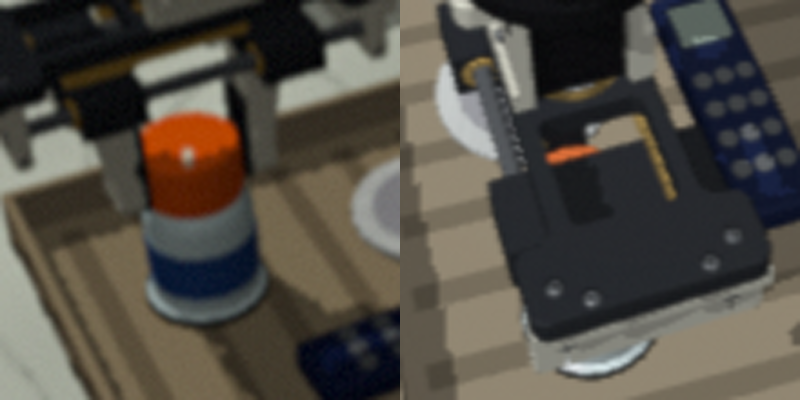

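The white line has come round to the scene camera's side (about (187,155) in the left crop), which is roughly 93° anticlockwise. Lifting now.

step_arm(
  plan=[
    [0,0,-0.02,0,40],
    [0,0,-0.05,0,40],
    [0,0,-0.08,0,40],
    [0,0,-0.12,0,40],
    [0,0,-0.16,0,40],
    [0,0,-0.2,0,40],
    [0,0,-0.24,0,40],
    [0,0,-0.26,0,40],
    [0,0,-0.26,0,40],
    [0,0,-0.26,0,40],
    [0,0,-0.26,0,40],
    [0,0,-0.26,0,40],
  ],
)

```text
time_s: 11.62
tcp_pos: [0.4644, -0.1315, 0.1354]
eef_rot: [180.0, 0.1, -4.4]
contact_force: [0.2, 0.4, -0.7]
gripper_width: 0.048
gripper_force: 40.0
```

```bash
python3 - <<'E'
from h import *
goto(.4655,-.1312,.136,-4.4)
a=[cv2.resize(eyes.capture(n)[y:y+h,x:x+h],(400,400),interpolation=cv2.INTER_CUBIC) for n,x,y,h in [("scene",120,130,220),("side",190,170,220)]]
cv2.imwrite("pics/f1.png",np.hstack(a)[:,:,::-1])
E
```

```text
t 11.6167 tcp [ 0.4644 -0.1315  0.1354] [ 1.7999e+02  7.0000e-02 -4.4200e+00] F [ 0.2  0.4 -0.7]
shares [ 0.0042 -0.0017 -0.0023] -0.0004 rows 0.03029850158333273 0.0034044528473153495
```

View pics/f1.png

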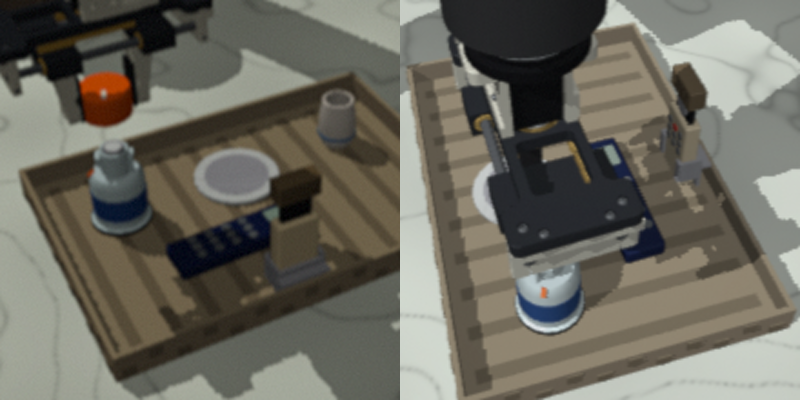

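The cap is held upright above the open neck (left crop: cap (106,100), mouth (115,148)). The holder is still out and the bystanders haven't moved, so I'm handing the job in.

```bash
python3 -c "
from plant import workorder
print(workorder.close_job())"
```

```text
the job is handed in; nothing more can be done
None
```

The job is handed in at about 12 s of the 53 s allowed: the cell holder is up about 23 mm, the cap is off and held upright about 4 cm above the open canister, and the navy remote, vase and coaster look unmoved in the last pictures; no verdict came back.

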